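# Tare the hanging scale with the cutlery basket

### The arm

A 6-joint arm with a two-finger parallel gripper is mounted at the origin on the work surface. World frame = base frame: x ahead of the robot, y to its left, z up, the work surface at z = 0. Lengths are in m, angles in rad, forces in N, time in s.
With the tool pointing down it reaches from about 0.25 to 0.775 m from the base axis. Payload 4 kg.
Tool frame: the origin (TCP) lies on the centre line of the jaws, within the pads' length; the fingertips stand 8 mm ahead of it and the grasp point (between the pads) lies 11 mm behind it; z points along the fingers, y is the direction in which the jaws open and shut (so a half turn about z gives the same grasp; the last joint's range is limited). The gripper opens to 94 mm and grips with 3 to 60 N. Pads are 16 mm wide; open, the fingers measure 119 mm over their backs; the gripper's body (75 mm by 177 mm) begins 78 mm behind the grasp point.
Start: joints at [1.094, 0.087, 1.371, -0, 1.684, -0.103], TCP at [0.201, 0.512, 0.214] pointing down, gripper open.
Joint ranges: [-3.1, 3.1], [-0.76, 2.03], [0.27, 2.55], [-1.08, 4.22], [0.17, 2.65], [-2.57, 2.57]. Speed limits (rad/s): [2.79, 2.79, 3.14, 3.14, 3.14, 3.14].

### API

Orientations are given as [roll, pitch, yaw] about the fixed x, y, z axes, in that order (R = Rz(yaw) Ry(pitch) Rx(roll)).
In Python, from bench import robot, cams, close_job gives the robot as it stands.
- The arm moves only by the tool arm_command, never from a script. Its argument "plan" is one flat list of numbers, 7 for each row, row after row: the shift along the tool's x, y, z in cm, then the turn, a rotation vector about the tool's x, y, z in degrees, then the closure, from 0 (fully open) to 1 (shut). A call has 1 to 8 rows; each row shifts and turns the commanded pose from where the row before left it, along the tool's axes as they then stand; what a row does not reach is not made up. A row lasts 1/8 s, in which the tool goes at most 62.5 mm and 10.7 degrees, less where a joint would pass 70% of its speed; a pose out of reach is approached as far as the arm can. A call with a gripper value outside its range is refused whole. The fingers move at their own pace and stop on an object; the grip force is fixed at half the most. Time passes only in rows, so rows that do not move let the fingers close. It gives the time, the measured TCP pose, the force and the opening at its end, in the units of the state.
- robot.get_obs(): the state, without advancing time (a new reading comes with each control period).
- cams.snapshot(name): name is "scene" or "top"; returns a dict with "pixels" (480x640x3 uint8, red, green, blue), "fov_y" (degrees; the focal length in pixels is half the picture's height over the tangent of half this angle, whatever the lens; pixels are square), "cx", "cy" (the principal point, pixels), "camera_from_world" (4x4, takes a point from world to camera coordinates). Camera axes: x right, y up, looking along -z (the intrinsics and any distortion apply to the point x, -y, -z); pixel columns grow to the right and rows downward; lengths in m; the calibration is good to about 2 mm. A picture is of the moment at which its call begins. There is no depth.
- close_job(): hands the job in, once; it reports no verdict.
The state is a dict: "time": time; "joint_positions": joint angles; "qvel": joint speeds; "joint_torque": joint torques, N m; "tool_pos": TCP position; "ee_rot": TCP orientation; "wrist_force": force on the tool from outside, world axes, zero at the start; "wrist_torque": the same for the moment, N m; "width": finger opening in m.
Only numpy, scipy, OpenCV 4.12 (cv2) and the standard library are available. Lean on these libraries where they do the work, as an engineer would, in place of code of your own. Each camera call takes 0.05 s, during which the arm holds its last target.

### The job

Tare the hanging scale before the returned cutlery is weighed: hang the empty wire basket by the crook in its bail handle on the scale's hook and let go, so that it hangs free and still. Then press the long tare key of the scale's indicator all the way down, pressing no other key, keep it fully down for a good two seconds and finish while you are still holding it down, the basket still hanging on the hook. Leave the other things on the bench where they stand.

Things in the scene. Friction and masses are not known exactly. Their poses are not given: they have to be found in the camera images.
- basket: Empty steel wire basket, loose, 100 (x) x 140 (y) x 65 mm high, about 0.35 kg. Origin: centre of underside, z up. A rigid bail of 8 mm rod stands upright in its y-z plane over the middle: level bars (centre line 138 mm up) at |y| 18 to 56 mm, legs outside them, and between them the crook, an upward hump, centre line 150 mm up, 13 mm flat, sides at 45 degrees. Alike after half a turn.
- crook (a point): Underside of the top of the bail's crook, on the middle of the basket (x = y = 0), 146 mm above the basket's underside: the point that rests on the hook. Axes as the basket's.
- grip_left (a point): Middle of the bail's level bar on the basket's +y side: 38 mm from the middle, centre line of the 8 mm rod, 138 mm above the underside. The rod runs along the basket's y here, so it is pinched across the basket's x.
- grip_right (a point): The same on the basket's -y side.
- scale: Hanging scale, bolted down: foot plate 120 x 120 x 10 mm, column 40 x 40 mm, on top of it (214 to 244 mm up, nothing above 250 mm) a bar load cell 20 mm wide that overhangs to x = -70 mm, with a hook of 8 mm rod on its end towards -x. Origin: foot of the column on the bench; -x is the side towards the robot, within about 0.25 rad; z up.
- hook_seat (a point): Where the handle sits: lowest point of the hook's upper surface, 105 mm from the column's axis on the scale's -x side, 202 mm up. Axes as the scale's. The hook lies in the x-z plane, open upwards: a rod along y drops in. Its front tip is 25 mm further out (-x), top 232 mm up; its back limb 24 mm behind the seat, top 234 mm up; 40 mm clear between them at the top.
- indicator: The scale's indicator, fixed: housing 180 mm wide (y), 130 mm deep, panel sloping 0.40 rad, low side (-x) towards the robot, 32 to 84 mm high. Display on the upper half; below it a row of four keys: the long tare key at the right seen from the robot (-y), then three round keys of 16 mm, centres 54, 84, 114 mm to the left (+y) of the tare key's. Origin: centre of underside, z up.
- tare_top (a point): Middle of the top face of the tare key, a white bar 22 mm (up the slope) x 50 mm (y), standing 9 mm out of the panel, 52 mm above the bench. Its z axis points out of the panel (up, leaning 0.40 rad to the indicator's -x); its y is the indicator's y. Moves with the key.
- tare (a joint): Travel of the tare key along its -z, m: 0 up, 0.005 fully down on its stop. The spring needs 3 N to start and 7 N at the stop, and pushes it up again when let go.
- round0 (a joint): Travel of the round key next to the tare key, m: 0 up, 0.005 down.
- round1 (a joint): Travel of the middle round key, m.
- round2 (a joint): Travel of the round key farthest from the tare key, m.
- bowl: Loose steel bowl, 124 mm across, 55 mm high; leave alone. Origin: centre of underside, as for all of these.
- tape: Loose roll of clear tape lying flat, 72 mm across, 45 mm high; leave alone.
- jar: Loose glass jar with steel cap, 58 mm across, 85 mm high; leave alone.
- mug: Loose white mug, 76 mm across, 85 mm high; leave alone.
- spoon: Loose steel serving spoon lying flat, 240 mm long; leave alone.
- tub: Loose white lidded tub, 112 mm across, 94 mm high; leave alone.
- ramekin: Loose white ramekin, 86 mm across, 45 mm high; leave alone.

How it is judged:
By the outcome, as a careful person would: the job done as asked, in the order asked, and still so for the second after the job is handed in, while the arm keeps its last pose, push and grip.
It also fails if it takes over 67 s, if anything falls off the work surface, if the arm or the gripper's body presses on something with over 40 N, if the wrist force passes 120 N, or if a joint passes its speed limit or range.

## Working session

There is one attempt and no reset: what is moved stays moved. The work goes in short steps, Python scripts to look and compute and a tool call to move; the robot and the scene stay as the last step left them, time stands still between calls to the robot, and variables do not carry over. Pictures are saved under pics/ and viewed, and the job is handed in when it is done.

Besides the shell and the picture viewer there is one more tool, called after "Request:" as name(argument=value, ...) on one line, values as JSON. arm_command: Moves the arm, as the interface text tells. Its arguments: {"type":"object","properties":{"plan":{"type":"array","items":{"type":"number"}}},"required":["plan"]}

```bash
mkdir -p pics; ls; python3 - <<'E'
from bench import robot,cams
import cv2
for n in("scene","top"):
    s=cams.snapshot(n); cv2.imwrite(f"pics/{n}0.png",s["pixels"][:,:,::-1])
    print(n,{k:v for k,v in s.items() if k!="pixels"})
print(robot.get_obs())
E
```

```text
pics
scene {'fov_y': 48.758346374126205, 'cx': 322.4302398482332, 'cy': 234.25315983900512, 'camera_from_world': array([[-0.21063929,  0.97754807,  0.0055552 ,  0.09409516],
       [-0.56540954, -0.12646465,  0.81505751,  0.18290115],
       [ 0.79746043,  0.16854217,  0.57935343, -2.05093363],
       [ 0.        ,  0.        ,  0.        ,  1.        ]])}
top {'fov_y': 57.453739314719, 'cx': 314.1371004025942, 'cy': 242.80818785570267, 'camera_from_world': array([[ 0.00939968, -0.99990839,  0.00973989, -0.00218025],
       [ 0.98724833,  0.01082769,  0.15881908, -0.54936232],
       [-0.15891   ,  0.00812285,  0.98725966, -1.04307243],
       [ 0.        ,  0.        ,  0.        ,  1.        ]])}
{'time': 0.1, 'joint_positions': array([ 1.09388903e+00,  8.78976195e-02,  1.37208824e+00, -2.57038306e-05,
        1.68359829e+00, -1.03110472e-01]), 'qvel': array([-0.00159133, -0.00074908, -0.00526293,  0.00028384, -0.00137134,
       -0.00051044]), 'joint_torque': array([ 3.51968425e-03, -3.41250122e+01, -3.03303194e+01,  7.20219570e-02,
        3.03411449e-02, -6.34711773e-05]), 'tool_pos': array([0.20063263, 0.51158995, 0.21241972]), 'ee_rot': array([-3.13960910e+00, -1.79570166e-04,  2.76779278e+00]), 'wrist_force': array([-0.20005335, -0.01990666,  0.15042703]), 'wrist_torque': array([-0.00380102, -0.03133974, -0.01011427]), 'width': 0.09358117411026878}
```

View pics/scene0.png

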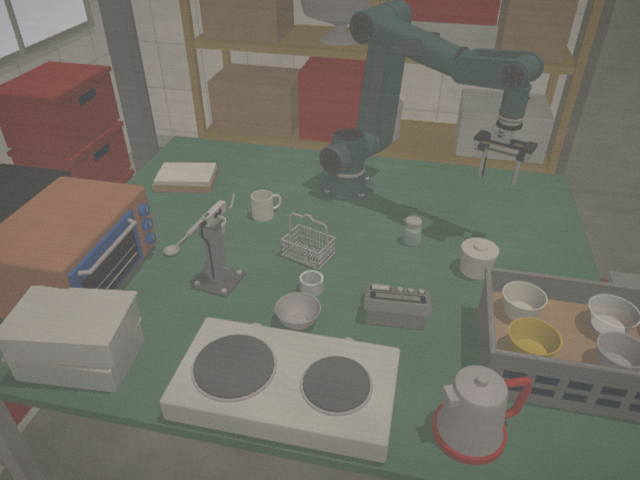

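View pics/top0.png

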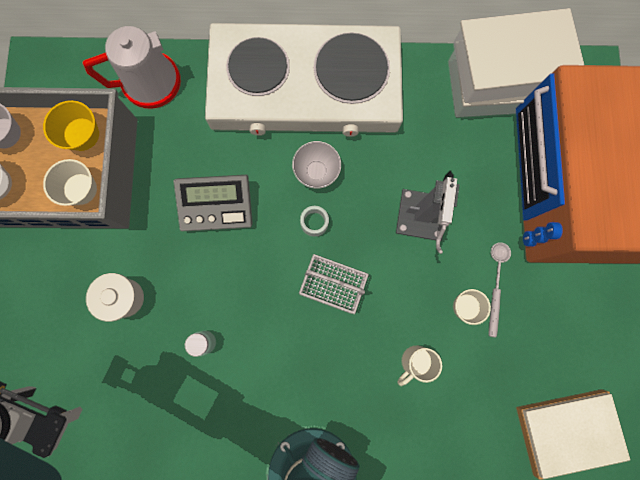

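The top view shows the basket at about (335,284), the scale's foot at (422,213) with its hook at (440,250), and the indicator at (214,203) with the tare key at (233,217). In the scene view the bail is at about (308,228), the hook at (233,205) and the indicator at (397,302). I'll zoom in on each.

```bash
cat > h.py <<'E'
import numpy as np,cv2
from bench import robot,cams
def cam(n):
    s=cams.snapshot(n); s["f"]=240/np.tan(np.radians(s["fov_y"]/2)); return s
def proj(s,P):
    P=np.atleast_2d(P); T=s["camera_from_world"]; c=P@T[:3,:3].T+T[:3,3]
    return np.c_[s["cx"]+s["f"]*c[:,0]/-c[:,2], s["cy"]-s["f"]*c[:,1]/-c[:,2]]
def ray(s,u,v):
    T=s["camera_from_world"];R=T[:3,:3]; d=R.T@np.array([(u-s["cx"])/s["f"],-(v-s["cy"])/s["f"],-1.]); return -R.T@T[:3,3],d
def atz(s,u,v,z):
    o,d=ray(s,u,v); return o+d*(z-o[2])/d[2]
def tri(s1,p1,s2,p2):
    o1,d1=ray(s1,*p1);o2,d2=ray(s2,*p2)
    t=np.linalg.lstsq(np.c_[d1,-d2],o2-o1,rcond=None)[0]
    a,b=o1+d1*t[0],o2+d2*t[1]; return (a+b)/2,np.linalg.norm(a-b)
def crop(s,fn,x0,y0,x1,y1,k,pts=None):
    im=cv2.resize(s["pixels"][y0:y1,x0:x1,::-1],None,fx=k,fy=k,interpolation=cv2.INTER_CUBIC)
    if pts is not None:
        for p in pts: cv2.circle(im,(int((p[0]+.5-x0)*k),int((p[1]+.5-y0)*k)),3,(0,0,255),-1)
    for x in range((x0+9)//10*10,x1,10): cv2.putText(im,str(x),(int((x+.5-x0)*k)-10,10),0,.35,(0,255,255),1); cv2.line(im,(int((x+.5-x0)*k),12),(int((x+.5-x0)*k),18),(0,255,255),1)
    for y in range((y0+9)//10*10,y1,10): cv2.putText(im,str(y),(0,int((y+.5-y0)*k)+4),0,.35,(0,255,255),1)
    cv2.imwrite("pics/"+fn,im)
E
python3 - <<'E'
from h import *
t=cam("top");s=cam("scene")
crop(t,"t_b.png",290,240,385,325,8)
crop(t,"t_s.png",385,165,470,265,6)
crop(t,"t_i.png",165,165,265,240,8)
crop(s,"s_b.png",270,200,345,275,8)
crop(s,"s_s.png",185,190,255,300,5)
crop(s,"s_i.png",355,270,440,335,8)
E
```

```text
(no output)
```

View pics/t_b.png

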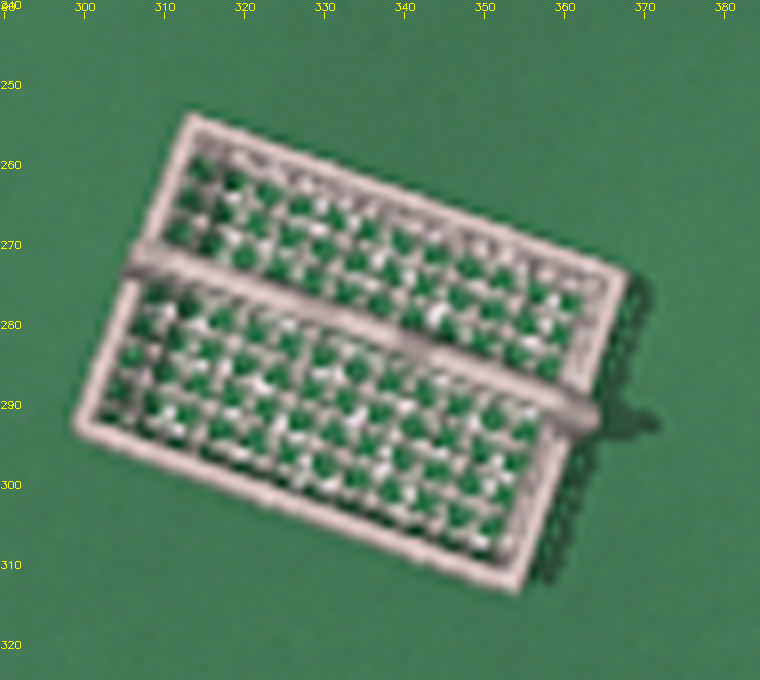

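View pics/t_s.png

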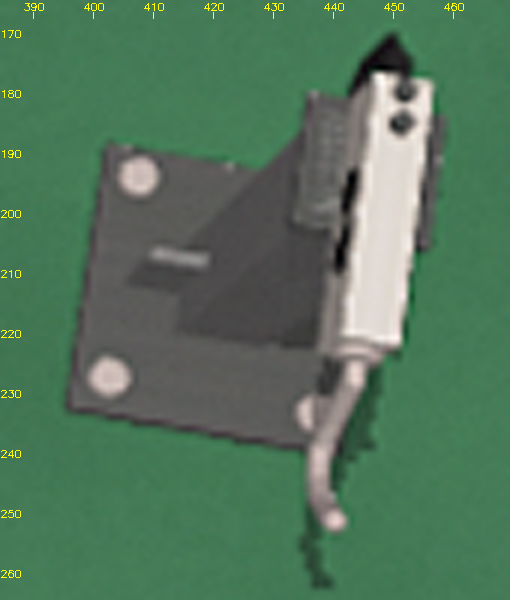

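View pics/t_i.png

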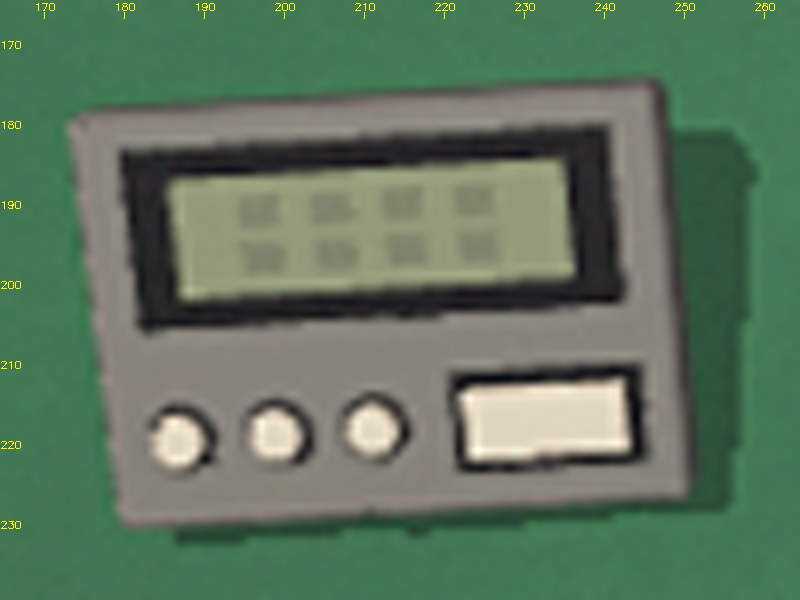

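View pics/s_b.png

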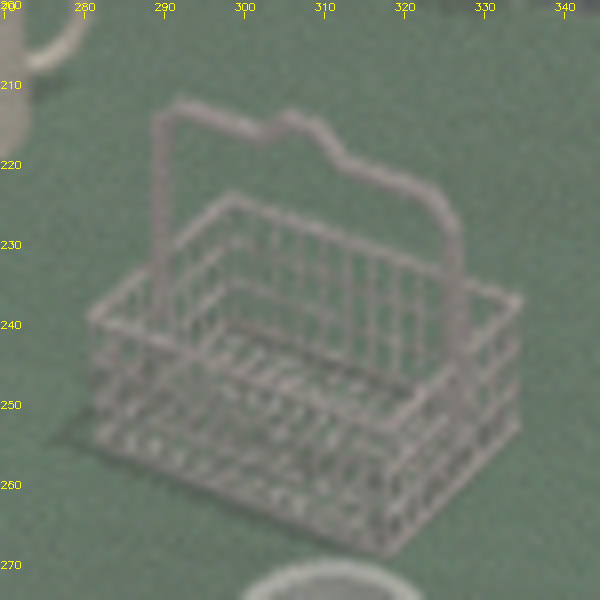

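View pics/s_s.png

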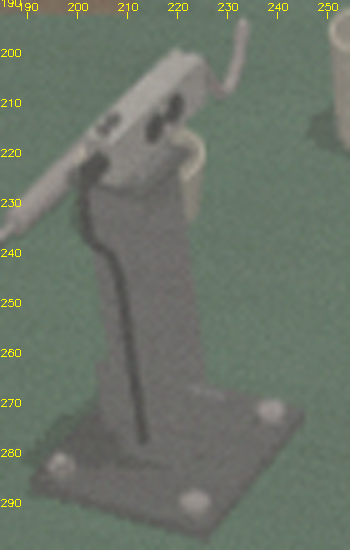

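View pics/s_i.png

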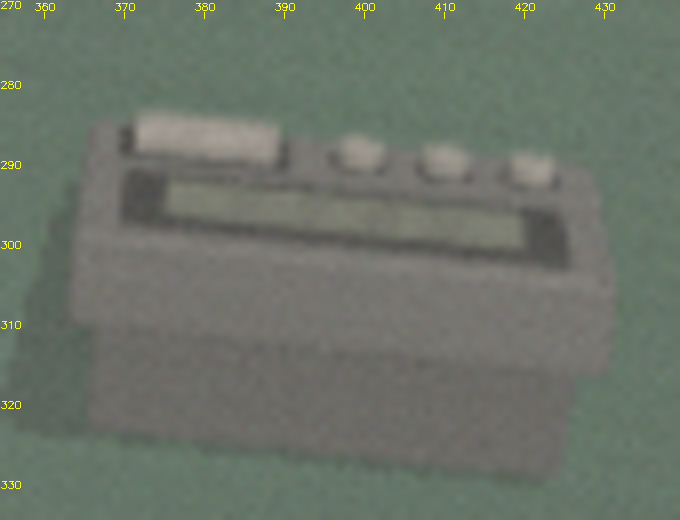

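```bash
cat > fit.py <<'E'
from h import *
from scipy.optimize import least_squares
def fit(t,s,x0,obs,free_z=False):
    # obs: list (cam, localpoint, px)
    L=np.array([o[1] for o in obs],float)
    def W(p):
        c,n=np.cos(p[2]),np.sin(p[2]); 
        return L@np.array([[c,-n,0],[n,c,0],[0,0,1]]).T+[p[0],p[1],p[3] if free_z else 0]
    def r(p):
        w=W(p); return np.concatenate([proj(t if o[0]=='t' else s,w[i])[0]-o[2] for i,o in enumerate(obs)])
    q=least_squares(r,list(x0)+([0.] if free_z else []),loss='soft_l1')
    print(np.round(q.x,4)); 
    R=r(q.x).reshape(-1,2)
    for o,e in zip(obs,R): print('  ',o[0],o[1],np.round(e,1))
    return q.x
if __name__=="__main__":
    t=cam("top");s=cam("scene")
    print("basket")
    B=[('t',(.05,.07,.065),(313.5,254.5)),('t',(.05,-.07,.065),(367.5,273.5)),('t',(-.05,-.07,.065),(354,313)),('t',(-.05,.07,.065),(300,293)),
    ('t',(0,.018,.138),(328.5,278.3)),('t',(0,-.018,.138),(343.5,283.2)),
    ('s',(0,0,.150),(307.5,215)),('s',(0,-.018,.138),(302,216.7)),('s',(0,.018,.138),(312.8,219.8)),
    ('s',(.05,.07,0),(318,269)),('s',(.05,-.07,0),(282,255)),('s',(-.05,.07,.065),(334,237.5))]
    for z in(0,1): fit(t,s,(.5,0,-.35),B,z)
    print("scale")
    S=[('t',(.06,.06,.01),(402.5,188.8)),('t',(-.06,.06,.01),(396,232.3)),('t',(-.13,0,.232),(440.5,251.5)),('t',(-.07,.01,.244),(441.5,222.5)),('t',(-.07,-.01,.244),(451.5,223.5)),
    ('s',(-.13,0,.232),(233.5,194)),('s',(.06,-.06,.01),(190,287)),('s',(.06,.06,.01),(207,297)),('s',(-.06,.06,.01),(245,273)),('s',(-.105,0,.202),(230.5,207.5))]
    for z in(0,1): fit(t,s,(.7,-.2,-.15),S,z)
    print("ind")
    I=[('t',(-.065,.09,.032),(180.5,229.5)),('t',(-.065,-.09,.032),(250.5,226)),('t',(.065,.09,.084),(173.5,178.5)),('t',(.065,-.09,.084),(246.5,174.8)),
    ('s',(.065,-.09,.084),(365,300)),('s',(.065,.09,.084),(431,305))]
    for z in(0,1): p=fit(t,s,(.7,.2,0.05),I,z)
    print("tare t",atz(t,233,217,.052),"tri",tri(t,(233,217.2),s,(380.5,286.2)))
    for u,v in((187,219.5),(199,219),(211.3,218.2)): print(atz(t,u,v,.052))
E
python3 fit.py
```

```text
basket
[ 0.4482 -0.0458 -0.3369]
   t (0.05, 0.07, 0.065) [ 0.5 -0.5]
   t (0.05, -0.07, 0.065) [1.1 0.1]
   t (-0.05, -0.07, 0.065) [1.1 0.2]
   t (-0.05, 0.07, 0.065) [-0.3  0. ]
   t (0, 0.018, 0.138) [0. 0.]
   t (0, -0.018, 0.138) [0.2 0.6]
   s (0, 0, 0.15) [0.4 0.4]
   s (0, -0.018, 0.138) [1.  0.2]
   s (0, 0.018, 0.138) [0.1 0.6]
   s (0.05, 0.07, 0) [0.7 1.1]
   s (0.05, -0.07, 0) [-0.4  0.4]
   s (-0.05, 0.07, 0.065) [ 1.5 -0.5]
[ 0.4484 -0.0457 -0.3369  0.0012]
   t (0.05, 0.07, 0.065) [ 0.4 -0.6]
   t (0.05, -0.07, 0.065) [ 1.1 -0. ]
   t (-0.05, -0.07, 0.065) [1.1 0.1]
   t (-0.05, 0.07, 0.065) [-0.3 -0.1]
   t (0, 0.018, 0.138) [ 0.  -0.1]
   t (0, -0.018, 0.138) [0.2 0.5]
   s (0, 0, 0.15) [0.4 0.1]
   s (0, -0.018, 0.138) [ 1.1 -0.1]
   s (0, 0.018, 0.138) [0.2 0.3]
   s (0.05, 0.07, 0) [0.8 0.8]
   s (0.05, -0.07, 0) [-0.4  0.2]
   s (-0.05, 0.07, 0.065) [ 1.5 -0.8]
scale
[ 0.6324 -0.2782 -0.1845]
   t (0.06, 0.06, 0.01) [ 1.3 -0.7]
   t (-0.06, 0.06, 0.01) [0.3 0. ]
   t (-0.13, 0, 0.232) [ 0.2 -0.3]
   t (-0.07, 0.01, 0.244) [ 0.4 -1.7]
   t (-0.07, -0.01, 0.244) 
[... 633 characters left out ...]
 0.032) [-0.3  4.3]
   t (-0.065, -0.09, 0.032) [1.4 3.3]
   t (0.065, 0.09, 0.084) [-0.5 -0.8]
   t (0.065, -0.09, 0.084) [ 0.3 -1.6]
   s (0.065, -0.09, 0.084) [-0.9 -0.3]
   s (0.065, 0.09, 0.084) [1.9 1.4]
[0.6423 0.2549 0.0768 0.0007]
   t (-0.065, 0.09, 0.032) [-0.3  4.2]
   t (-0.065, -0.09, 0.032) [1.5 3.1]
   t (0.065, 0.09, 0.084) [-0.6 -1. ]
   t (0.065, -0.09, 0.084) [ 0.3 -1.8]
   s (0.065, -0.09, 0.084) [-0.9 -0.4]
   s (0.065, 0.09, 0.084) [1.9 1.3]
tare t [0.61073975 0.20552306 0.052     ] tri (array([0.61072401, 0.20455617, 0.05058416]), np.float64(0.0024109666728056134))
[0.6030926  0.31904418 0.052     ]
[0.60469934 0.28945335 0.052     ]
[0.60707621 0.25912865 0.052     ]
```

The fits agree within about 2 mm, and the heights match the given sizes. The one outlier is a scene foot corner whose pixel I misread. Tare key spacing also checks: the round keys come out 30, 30 and 54 mm apart. Next step: turn the tool, then travel to above the basket's +y bar.

```bash
cat > go.py <<'E'
import sys
from h import *
from scipy.spatial.transform import Rotation as Ro
# usage: go x y z roll pitch yaw
def delta(tp,te):
    o=robot.get_obs(); R=Ro.from_euler('xyz',o['ee_rot']); T=Ro.from_euler('xyz',te)
    print("t",o['time'],"pos",np.round(o['tool_pos'],4),"rot",np.round(o['ee_rot'],4),"F",np.round(o['wrist_force'],1),"w",round(o['width'],4))
    d=np.array(tp)-o['tool_pos']
    print("turn deg (tool)",np.round(np.degrees((R.inv()*T).as_rotvec()),2))
    print("shift cm if before turn",np.round(R.inv().apply(d)*100,2)," if after turn",np.round(T.inv().apply(d)*100,2))
if __name__=="__main__":
    a=[float(v) for v in sys.argv[1:]]; delta(a[:3],a[3:])
E
python3 go.py .459 -.0156 .214 3.14159 0 1.234
```

```text
t 0.3 pos [0.2008 0.5119 0.2131] rot [-3.1409 -0.      2.7678] F [0.4 0.1 0.3] w 0.0943
turn deg (tool) [-4.000e-02  3.000e-02  8.788e+01]
shift cm if before turn [-43.3  -39.67  -0.06]  if after turn [-41.25  41.8   -0.09]
```

Request:
arm_command(plan=[0, 0, 0, 0, 0, 10, 0, 0, 0, 0, 0, 0, 10, 0, 0, 0, 0, 0, 0, 10, 0, 0, 0, 0, 0, 0, 10, 0, 0, 0, 0, 0, 0, 10, 0, 0, 0, 0, 0, 0, 10, 0, 0, 0, 0, 0, 0, 10, 0, 0, 0, 0, 0, 0, 10, 0])

```text
time: 1.3
tool_pos: [0.2008, 0.512, 0.2134]
ee_rot: [-3.142, 0.0, 1.366]
wrist_force: [-0.4, -0.1, -0.1]
width: 0.0939
```

```bash
python3 go.py .459 -.0156 .214 3.14159 0 1.234
```

```text
t 1.3 pos [0.2008 0.512  0.2134] rot [-3.1415e+00  1.0000e-04  1.3658e+00] F [-0.4 -0.1 -0.1] w 0.0939
turn deg (tool) [-0.    0.01  7.55]
shift cm if before turn [-46.4   36.02  -0.06]  if after turn [-41.26  41.8   -0.06]
```

Request:
arm_command(plan=[0, 0, 0, 0, 0, 7.5, 0, -3.5, 3.5, 0, 0, 0, 0, 0, -3.5, 3.5, 0, 0, 0, 0, 0, -3.5, 3.5, 0, 0, 0, 0, 0, -3.5, 3.5, 0, 0, 0, 0, 0, -3.5, 3.5, 0, 0, 0, 0, 0, -3.5, 3.5, 0, 0, 0, 0, 0, -3.5, 3.5, 0, 0, 0, 0, 0])

```text
time: 2.3
tool_pos: [0.3536, 0.1994, 0.2136]
ee_rot: [3.141, -0.001, 1.241]
wrist_force: [0.5, 0.5, -0.2]
width: 0.094
```

Request:
arm_command(plan=[-3.5, 3.5, 0, 0, 0, 0, 0, -3.5, 3.5, 0, 0, 0, 0, 0, -3.5, 3.5, 0, 0, 0, 0, 0, -3.5, 3.5, 0, 0, 0, 0, 0, 0, 0, 0, 0, 0, 0, 0, 0, 0, 0, 0, 0, 0, 0])

```text
time: 3.05
tool_pos: [0.44, 0.0233, 0.2134]
ee_rot: [-3.141, -0.001, 1.24]
wrist_force: [-0.1, -0.3, 0.4]
width: 0.0939
```

```bash
python3 go.py .459 -.0156 .214 3.14159 0 1.234; python3 - <<'E'
from h import *
t=cam("top");cv2.imwrite("pics/t1.png",t["pixels"][:,:,::-1])
E
```

```text
t 3.05 pos [0.44   0.0233 0.2134] rot [-3.1409e+00 -5.0000e-04  1.2403e+00] F [-0.1 -0.3  0.4] w 0.0939
turn deg (tool) [-0.04 -0.03  0.36]
shift cm if before turn [-3.06  3.06 -0.07]  if after turn [-3.04  3.08 -0.06]
```

View pics/t1.png

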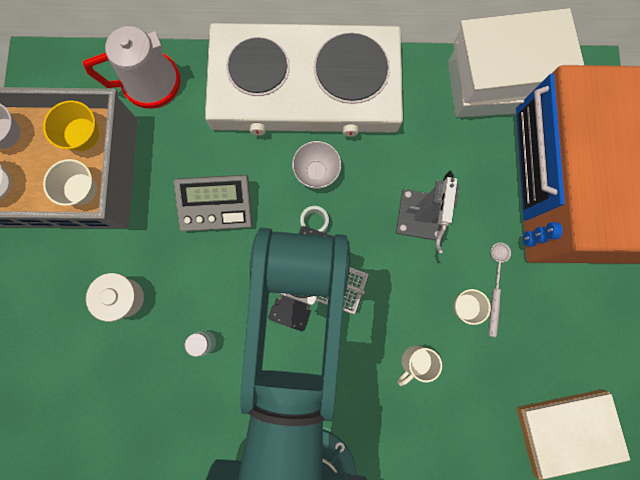

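The view from above is blocked by the arm, with the basket's right end at (355,288). The pose readings are good, so I'll finish the approach and descend.

Request:
arm_command(plan=[-3.1, 3.1, 0, 0, 0, 0.4, 0, 0, 0, 3, 0, 0, 0, 0, 0, 0, 3, 0, 0, 0, 0, 0, 0, 2.7, 0, 0, 0, 0, 0, 0, 0, 0, 0, 0, 0, 0, 0, 0, 0, 0, 0, 0])

```text
time: 3.85
tool_pos: [0.46, -0.0156, 0.1278]
ee_rot: [3.14, -0.001, 1.235]
wrist_force: [0.0, 0.1, -0.2]
width: 0.0942
```

```bash
python3 go.py .459 -.0156 .126 3.14159 0 1.234; python3 - <<'E'
from h import *
s=cam("scene");crop(s,"s1.png",265,180,345,275,6)
E
```

```text
t 3.85 pos [ 0.46   -0.0156  0.1278] rot [ 3.1397e+00 -6.0000e-04  1.2352e+00] F [ 0.   0.1 -0.2] w 0.0942
turn deg (tool) [ 0.11 -0.03  0.07]
shift cm if before turn [-0.04 -0.1   0.18]  if after turn [-0.04 -0.1   0.18]
```

View pics/s1.png

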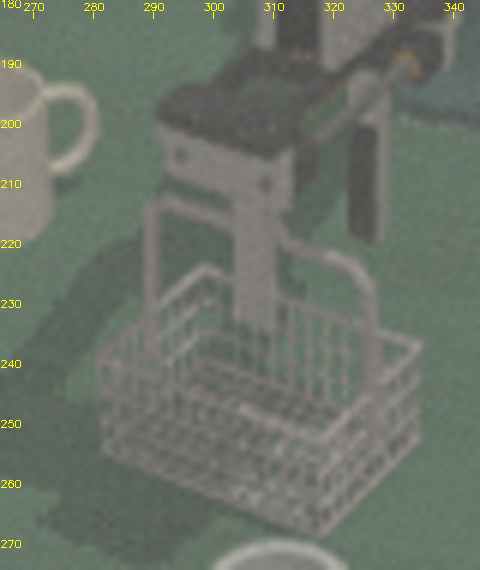

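The near finger, at (307,225), stands in front of the bail, and the far finger, at (326,205), is behind it. The bar lies between them, so I'll close.

Request:
arm_command(plan=[0, -0.1, 0.15, 0, 0, 0, 0, 0, 0, 0, 0, 0, 0, 0.6, 0, 0, 0, 0, 0, 0, 1, 0, 0, 0, 0, 0, 0, 1, 0, 0, 0, 0, 0, 0, 1, 0, 0, 0, 0, 0, 0, 1, 0, 0, 0, 0, 0, 0, 1, 0, 0, 0, 0, 0, 0, 1])

```text
time: 4.9
tool_pos: [0.4586, -0.016, 0.125]
ee_rot: [-3.142, -0.0, 1.234]
wrist_force: [0.2, 0.3, -0.2]
width: 0.0275
```

Request:
arm_command(plan=[0, 0, -0.5, 0, 0, 0, 1, 0, 0, -1, 0, 0, 0, 1, 0, 0, -1.5, 0, 0, 0, 1, 0, 0, -2, 0, 0, 0, 1, 0, 0, -2.5, 0, 0, 0, 1, 0, 0, -2.5, 0, 0, 0, 1, 0, 0, -2, 0, 0, 0, 1, 0, 0, 0, 0, 0, 0, 1])

```text
time: 5.9
tool_pos: [0.4595, -0.0161, 0.2472]
ee_rot: [3.137, -0.001, 1.234]
wrist_force: [0.5, 0.6, -4.3]
width: 0.0071
```

```bash
python3 go.py .459 -.0156 .246 3.14159 0 1.234; python3 - <<'E'
from h import *
s=cam("scene");crop(s,"s2.png",255,140,355,265,4)
E
```

```text
t 5.9 pos [ 0.4595 -0.0161  0.2472] rot [ 3.1374e+00 -9.0000e-04  1.2337e+00] F [ 0.5  0.6 -4.3] w 0.0071
turn deg (tool) [ 0.24 -0.05 -0.02]
shift cm if before turn [ 0.03 -0.06  0.12]  if after turn [ 0.03 -0.06  0.12]
```

View pics/s2.png

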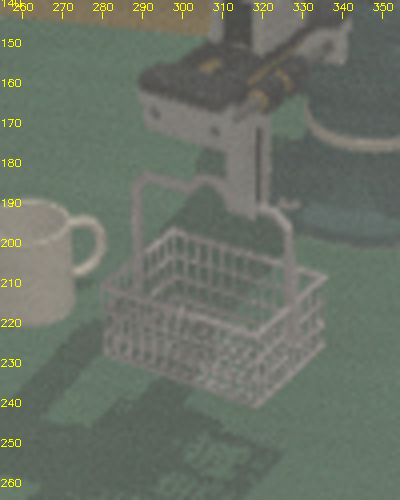

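The basket is gripped (width 7 mm, −4 N) and nearly level: its bottom corners are at (282,228) and (319,241). I'll measure its height and tilt more closely.

```bash
python3 - <<'E'
from h import *
s=cam("scene");crop(s,"s3.png",275,175,345,245,10)
t=cam("top");crop(t,"t3.png",290,220,390,320,6)
E
```

```text
(no output)
```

View pics/s3.png

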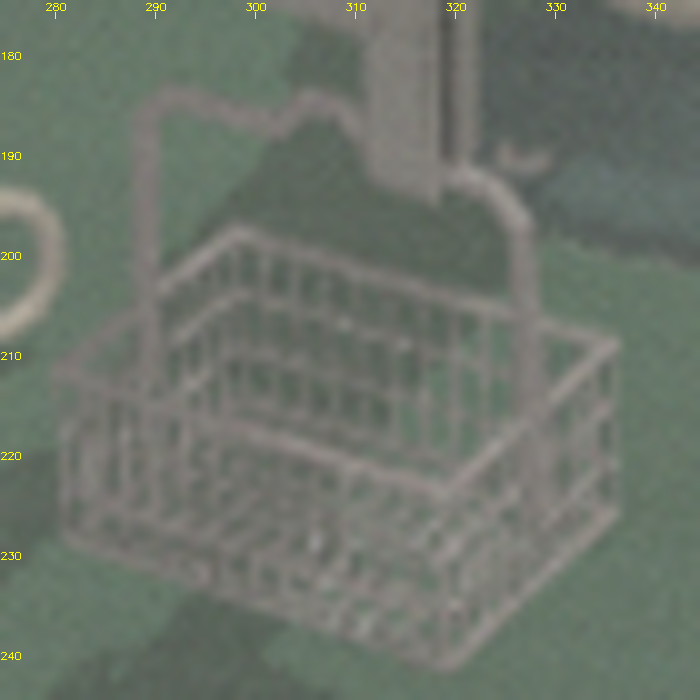

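View pics/t3.png

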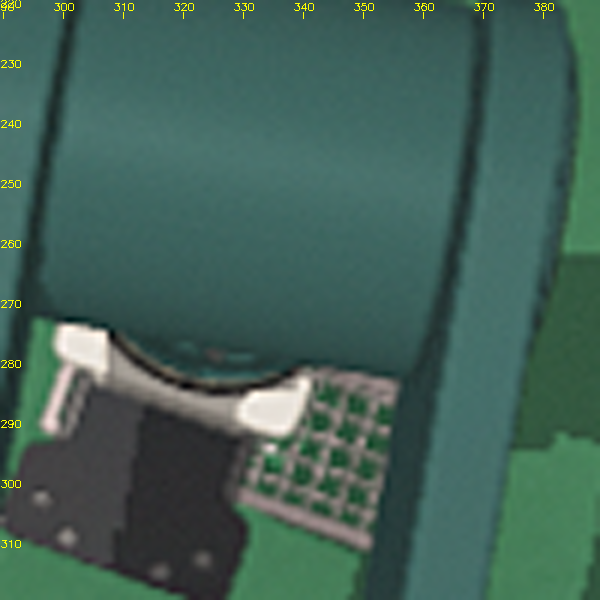

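```bash
cat > fit6.py <<'E'
from h import *
from scipy.optimize import least_squares
from scipy.spatial.transform import Rotation as Ro
def fit6(s,L,px,x0,prior=None,sig=None):
    L=np.array(L);px=np.array(px);x0=np.array(x0)
    f=lambda p:np.concatenate([(proj(s,Ro.from_euler('ZYX',p[3:]).apply(L)+p[:3])-px).ravel(),(p-x0)/sig])
    q=least_squares(f,x0,loss='soft_l1'); print(np.round(q.x,4)); print(np.round(f(q.x)[:-6].reshape(-1,2),1).tolist())
    R=Ro.from_euler('ZYX',q.x[3:]); print("crook",np.round(R.apply([0,0,.146])+q.x[:3],4)); return q.x
E
python3 - <<'E'
from fit6 import *
s=cam("scene")
L=[(.05,.07,0),(.05,-.07,0),(-.05,.07,0),(.05,.07,.065),(.05,-.07,.065),(-.05,.07,.065),(-.05,-.07,.065),(0,0,.150),(0,-.018,.138)]
px=[(320,241),(281.5,228),(335.5,226),(319.5,224),(281,211.5),(335.5,209),(298,198),(306.5,184.7),(302,187.2)]
fit6(s,L,px,[.448,-.046,.12,-.337,0,0],sig=[.004,.004,.02,.02,.01,.1])
E
```

```text
[ 0.4466 -0.0439  0.104  -0.3335 -0.0023  0.0325]
[[-0.4, 1.1], [-0.5, 1.2], [0.9, -0.1], [-0.4, -0.2], [-1.4, -0.2], [0.8, -0.9], [-0.1, -1.3], [0.5, 0.4], [0.0, 0.0]]
crook [ 0.4447 -0.0482  0.2499]
```

The basket is only 104 mm up. The jaws closed late, so the rod sits about 4 mm below the TCP, near the fingertips, and the tilt is 0.03 rad. I'll set it back down and regrip deeper.

Request:
arm_command(plan=[0, 0, 2.5, 0, 0, 0, 1, 0, 0, 2.5, 0, 0, 0, 1, 0, 0, 2.5, 0, 0, 0, 1, 0, 0, 1.7, 0, 0, 0, 1, 0, 0, 0.8, 0, 0, 0, 1, 0, 0, 0.2, 0, 0, 0, 1, 0, 0, 0, 0, 0, 0, 1])

```text
time: 6.98
tool_pos: [0.4591, -0.0161, 0.1438]
ee_rot: [3.14, -0.0, 1.234]
wrist_force: [-0.3, -0.3, -3.4]
width: 0.0067
```

Request:
arm_command(plan=[0, 0, 0, 0, 0, 0, 0.6, 0, 0, 0, 0, 0, 0, 0.6, 0, 0, 0, 0, 0, 0, 0.6, 0, 0, 0.9, 0, 0, 0, 0.6, 0, 0, 0.8, 0, 0, 0, 0.6, 0, 0, 0, 0, 0, 0, 0.6])

```text
time: 7.72
tool_pos: [0.4577, -0.0159, 0.1245]
ee_rot: [-3.139, 0.0, 1.234]
wrist_force: [0.4, 0.4, 0.1]
width: 0.0372
```

```bash
python3 go.py .459 -.0156 .126 3.14159 0 1.234; python3 - <<'E'
from h import *
s=cam("scene");crop(s,"s4.png",265,180,345,275,8)
E
```

```text
t 7.725 pos [ 0.4577 -0.0159  0.1245] rot [-3.1389e+00  4.0000e-04  1.2336e+00] F [0.4 0.4 0.1] w 0.0372
turn deg (tool) [-0.15  0.02 -0.02]
shift cm if before turn [ 0.07  0.11 -0.15]  if after turn [ 0.07  0.11 -0.15]
```

View pics/s4.png

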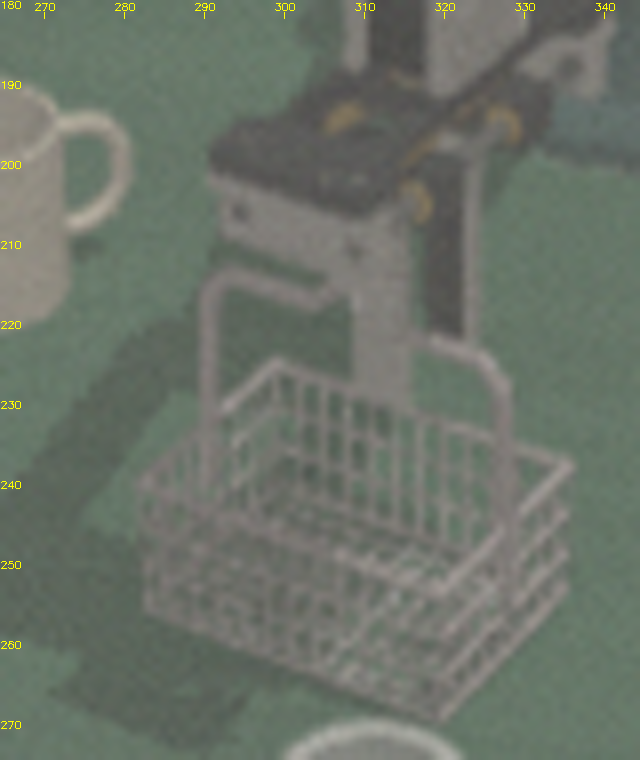

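The basket stands upright on the bench, with its bottom front corner at (320,269) and the bar still between the fingers. I'll close and wait for the jaws to seat.

Request:
arm_command(plan=[0, 0, 0, 0, 0, 0, 1, 0, 0, 0, 0, 0, 0, 1, 0, 0, 0, 0, 0, 0, 1, 0, 0, 0, 0, 0, 0, 1, 0, 0, 0, 0, 0, 0, 1, 0, 0, 0, 0, 0, 0, 1, 0, 0, 0, 0, 0, 0, 1])

```text
time: 8.65
tool_pos: [0.459, -0.0161, 0.1263]
ee_rot: [3.14, -0.0, 1.234]
wrist_force: [1.7, -0.4, 1.9]
width: 0.0072
```

Request:
arm_command(plan=[0, 0, -0.5, 0, 0, 0, 1, 0, 0, -1, 0, 0, 0, 1, 0, 0, -2, 0, 0, 0, 1, 0, 0, -2.5, 0, 0, 0, 1, 0, 0, -2.5, 0, 0, 0, 1, 0, 0, -2.5, 0, 0, 0, 1, 0, 0, -1.2, 0, 0, 0, 1, 0, 0, 0, 0, 0, 0, 1])

```text
time: 9.65
tool_pos: [0.4588, -0.0161, 0.2486]
ee_rot: [3.14, -0.0, 1.234]
wrist_force: [0.0, -0.2, -3.1]
width: 0.007
```

```bash
python3 go.py .459 -.0156 .246 3.14159 0 1.234; python3 - <<'E'
from h import *
s=cam("scene");crop(s,"s5.png",275,165,345,245,9)
E
```

```text
t 9.65 pos [ 0.4588 -0.0161  0.2486] rot [ 3.1404e+00 -3.0000e-04  1.2337e+00] F [ 0.  -0.2 -3.1] w 0.007
turn deg (tool) [ 0.07 -0.02 -0.02]
shift cm if before turn [0.05 0.   0.26]  if after turn [0.05 0.   0.26]
```

View pics/s5.png

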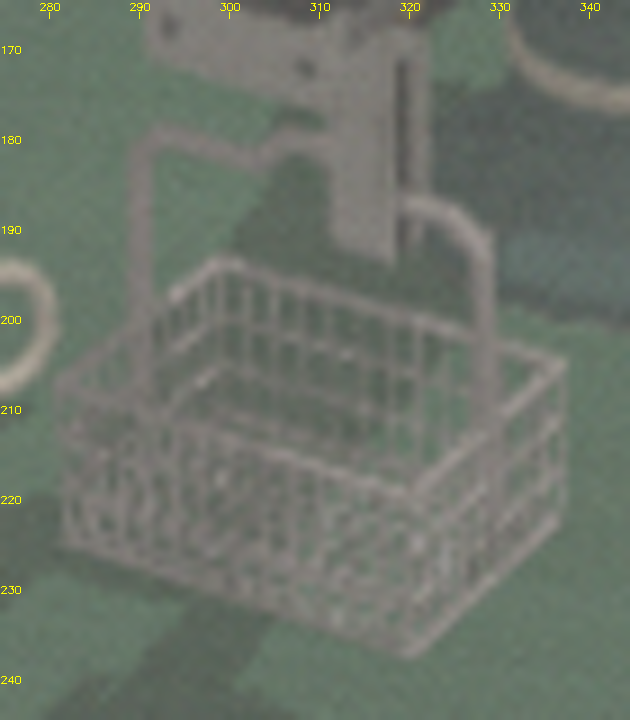

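```bash
python3 - <<'E'
from fit6 import *
s=cam("scene")
L=[(.05,.07,0),(.05,-.07,0),(-.05,.07,0),(.05,.07,.065),(.05,-.07,.065),(-.05,.07,.065),(-.05,-.07,.065),(0,0,.150),(0,-.018,.138)]
px=[(320.5,237),(281.7,224.5),(336.5,222),(320,219.5),(281.5,207),(337,204.5),(299,193.5),(307,179.7),(302.5,182.7)]
q=fit6(s,L,px,[.448,-.046,.12,-.337,0,0],sig=[.004,.004,.02,.02,.01,.1])
t=cam("top")
tip,e=tri(t,(440.5,251.5),s,(233.5,194)); print("tip",tip,e)
E
```

```text
[ 0.4464 -0.0417  0.1196 -0.3382 -0.0029  0.0347]
[[-0.3, 0.8], [-0.2, 0.5], [0.8, -0.1], [-0.3, -0.2], [-1.4, -0.0], [0.1, -0.7], [-0.4, -1.0], [0.6, 0.8], [0.1, -0.1]]
crook [ 0.4443 -0.0463  0.2656]
tip [ 0.50435898 -0.25537651  0.23076339] 0.0023140840583248967
```

Lift is 0.120 m with a slight 0.035 rad tilt. The bail must not be carried sideways through the hook, because its legs would strike it. The plan is:
- stage 95 mm in front of the seat along the scale's −x
- lower to 0.10 m
- slide in along +x
- lower onto the hook

```bash
python3 go.py .4416 -.2096 .2486 3.14159 0 1.385; python3 -c "
from h import *
t=cam('top')
print('mug',atz(t,426,365,.085),atz(t,404,380,.06),'ram',atz(t,472,305,.045))"
```

```text
t 9.8 pos [ 0.4579 -0.0159  0.2465] rot [-3.1389e+00  4.0000e-04  1.2337e+00] F [ 0.4 -0.6 -3.6] w 0.0071
turn deg (tool) [-0.16  0.01 -8.67]
shift cm if before turn [-18.82   4.87  -0.21]  if after turn [-19.34   1.98  -0.21]
mug [ 0.2621114  -0.25511159  0.085     ] [ 0.22498818 -0.20909103  0.06      ] ram [ 0.4001465  -0.38208582  0.045     ]
```

Request:
arm_command(plan=[0, 0, 0, 0, 0, -8.7, 1, -2, 0.2, 0, 0, 0, 0, 1, -3.4, 0.4, 0, 0, 0, 0, 1, -4, 0.4, 0, 0, 0, 0, 1, -4, 0.4, 0, 0, 0, 0, 1, -3.4, 0.4, 0, 0, 0, 0, 1, -2.5, 0.2, 0, 0, 0, 0, 1, 0, 0, 0, 0, 0, 0, 1])

```text
time: 10.85
tool_pos: [0.4419, -0.2107, 0.2466]
ee_rot: [-3.139, -0.001, 1.382]
wrist_force: [-0.4, 0.1, -2.9]
width: 0.0072
```

Request:
arm_command(plan=[0, 0, 0.7, 0, 0, 0, 1, 0, 0, 0.7, 0, 0, 0, 1, 0, 0, 0.5, 0, 0, 0, 1, 0, 0, 0, 0, 0, 0, 1, 0, 0, 0, 0, 0, 0, 1])

```text
time: 11.48
tool_pos: [0.4428, -0.2092, 0.2292]
ee_rot: [3.141, 0.0, 1.386]
wrist_force: [-0.3, 0.4, -3.6]
width: 0.0069
```

```bash
python3 go.py .5351 -.2272 .2285 3.14159 0 1.385; python3 - <<'E'
from h import *
s=cam("scene");crop(s,"s6.png",190,140,290,240,7)
t=cam("top");crop(t,"t6.png",340,200,490,320,5)
E
```

```text
t 11.475 pos [ 0.4428 -0.2092  0.2292] rot [3.1411 0.     1.3859] F [-0.3  0.4 -3.6] w 0.0069
turn deg (tool) [0.03 0.   0.05]
shift cm if before turn [-0.07  9.4   0.07]  if after turn [-0.06  9.4   0.07]
```

View pics/s6.png

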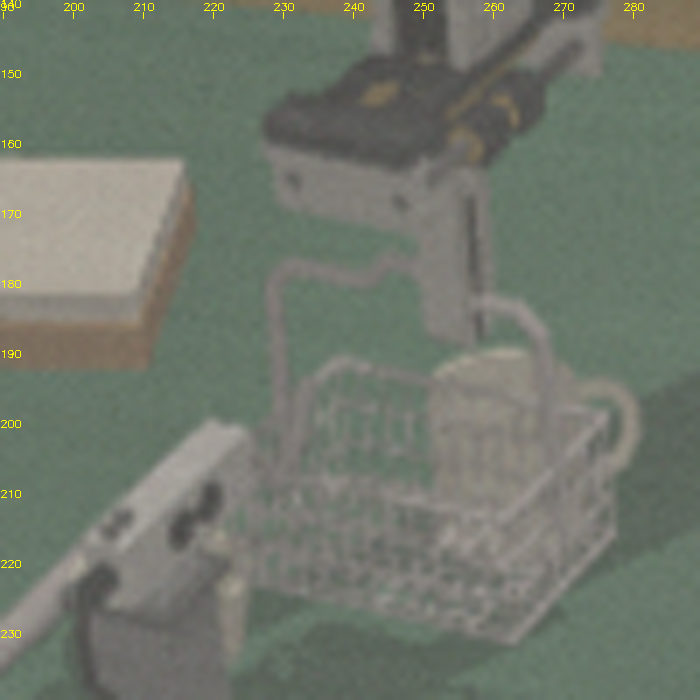

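View pics/t6.png

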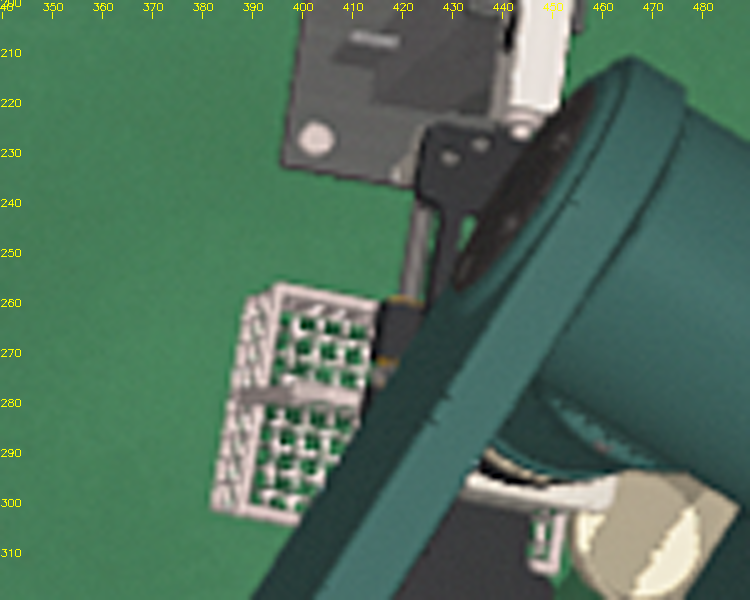

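The basket is staged in front of the hook. In the scene view the bail's crook is at about (247,177), behind the load-cell end at (222,203), and nothing is touching. Sliding in.

Request:
arm_command(plan=[0, 1, 0, 0, 0, 0, 1, 0, 2, 0, 0, 0, 0, 1, 0, 2.4, 0, 0, 0, 0, 1, 0, 2, 0, 0, 0, 0, 1, 0, 1.4, 0, 0, 0, 0, 1, 0, 0.6, 0, 0, 0, 0, 1, 0, 0, 0, 0, 0, 0, 1, 0, 0, 0, 0, 0, 0, 1])

```text
time: 12.58
tool_pos: [0.5346, -0.2267, 0.2291]
ee_rot: [-3.141, -0.0, 1.385]
wrist_force: [0.1, -0.5, -3.5]
width: 0.007
```

```bash
python3 go.py .5351 -.2272 .2285 3.14159 0 1.385; python3 - <<'E'
from h import *
s=cam("scene");crop(s,"s7.png",190,150,280,250,7)
t=cam("top");crop(t,"t7.png",370,160,490,280,6)
E
```

```text
t 12.575 pos [ 0.5346 -0.2267  0.2291] rot [-3.1414 -0.      1.3853] F [ 0.1 -0.5 -3.5] w 0.007
turn deg (tool) [-0.01 -0.    0.02]
shift cm if before turn [-0.04  0.05  0.06]  if after turn [-0.04  0.06  0.06]
```

View pics/s7.png

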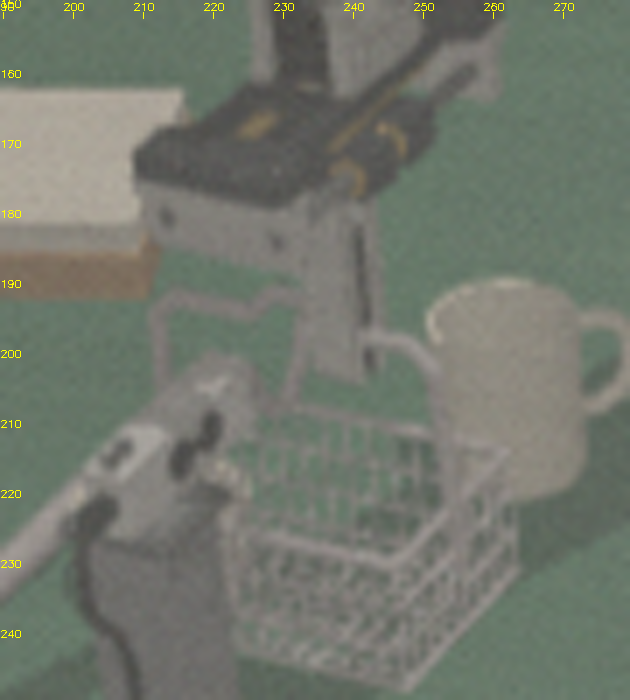

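View pics/t7.png

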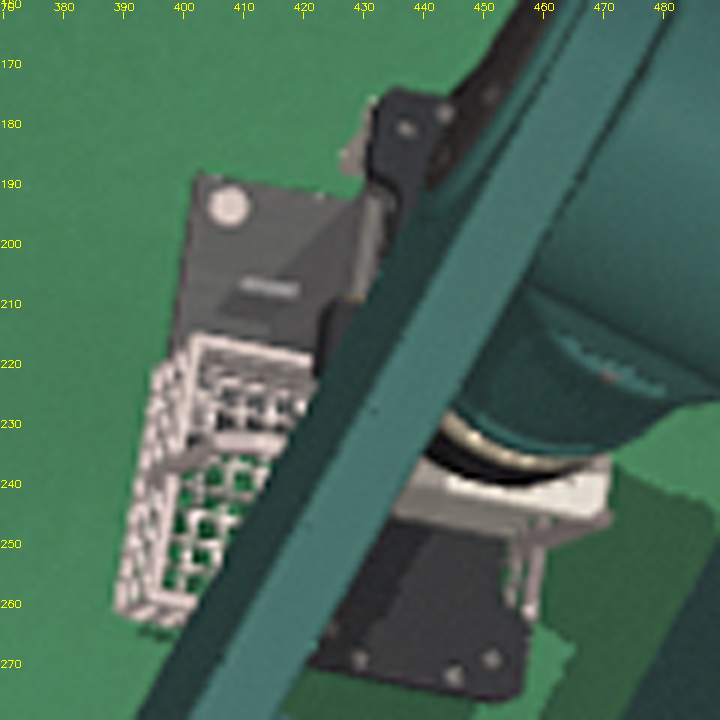

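```bash
python3 - <<'E'
from fit6 import *
s=cam("scene")
c,n=np.cos(-.186),np.sin(-.186)
seat=np.array([.529,-.2596])
for lx,ly,z in((0,0,.25),(0,-.018,.238),(0,-.006,.25)): print((lx,ly),proj(s,[seat[0]-n*ly,seat[1]+c*ly,z]))
L=[(.05,.07,0),(-.05,.07,0),(.05,.07,.065),(-.05,.07,.065),(0,-.018,.138),(0,-.007,.150)]
px=[(248,247.5),(263.5,231.5),(246,230),(262,214),(225.5,195.5),(228.3,191.5)]
fit6(s,L,px,[.529,-.26,.10,-.186,0,0.035],sig=[.01,.01,.02,.02,.01,.1])
E
```

```text
(0, 0) [[228.94914773 192.52562347]]
(0, -0.018) [[223.98669333 194.81277317]]
(0, -0.006) [[227.14950575 192.10155621]]
[ 0.5237 -0.2551  0.0973 -0.1825 -0.0033  0.0203]
[[-0.2, 1.3], [0.2, -0.5], [-0.2, 0.6], [0.1, -0.8], [-0.1, -0.8], [-0.1, 0.4]]
crook [ 0.5227 -0.2579  0.2432]
```

The crook is within a few mm of above the seat, against ±16 mm of room fore and aft. I'll nudge 1.5 mm toward −y and lower gently.

Request:
arm_command(plan=[-0.15, 0.1, 0.5, 0, 0, 0, 1, 0, 0, 0.8, 0, 0, 0, 1, 0, 0, 0.8, 0, 0, 0, 1, 0, 0, 0.8, 0, 0, 0, 1, 0, 0, 0.6, 0, 0, 0, 1, 0, 0, 0, 0, 0, 0, 1])

```text
time: 13.48
tool_pos: [0.5354, -0.2282, 0.193]
ee_rot: [-3.14, -0.001, 1.386]
wrist_force: [-0.0, 0.6, -2.4]
width: 0.0068
```

Request:
arm_command(plan=[0, 0, 0.2, 0, 0, 0, 1, 0, 0, 0.2, 0, 0, 0, 1, 0, 0, 0, 0, 0, 0, 1])

```text
time: 13.85
tool_pos: [0.5357, -0.2284, 0.1899]
ee_rot: [-3.142, -0.0, 1.386]
wrist_force: [-0.1, 0.3, -4.0]
width: 0.0066
```

```bash
python3 go.py .5351 -.2272 .185 3.14159 0 1.385; python3 - <<'E'
from h import *
s=cam("scene");crop(s,"s8.png",190,165,280,265,7)
E
```

```text
t 13.85 pos [ 0.5357 -0.2284  0.1899] rot [-3.1416e+00 -1.0000e-04  1.3855e+00] F [-0.1  0.3 -4. ] w 0.0066
turn deg (tool) [-0.   -0.01  0.03]
shift cm if before turn [ 0.1  -0.09  0.49]  if after turn [ 0.1  -0.09  0.49]
```

View pics/s8.png

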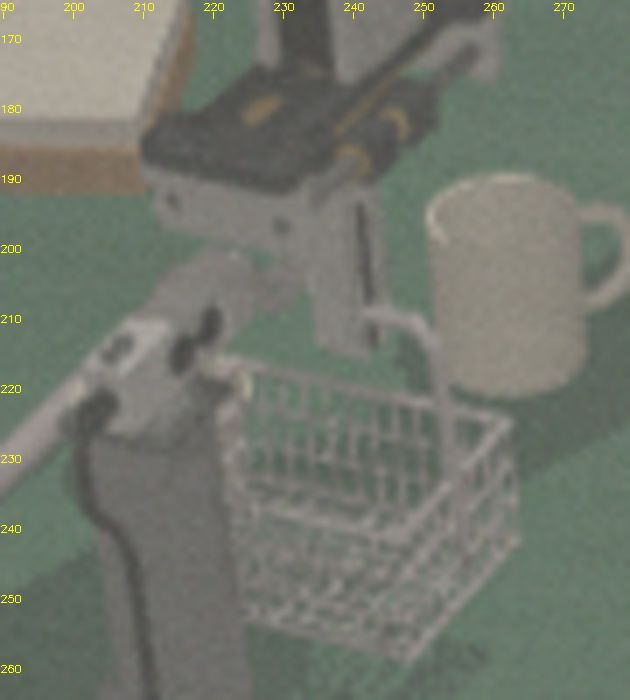

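The bail's crook is now down beside the hook at about (230,204), and no contact force shows yet. I'll lower 2 mm at a time.

Request:
arm_command(plan=[0, 0, 0.2, 0, 0, 0, 1, 0, 0, 0.1, 0, 0, 0, 1, 0, 0, 0, 0, 0, 0, 1])

```text
time: 14.28
tool_pos: [0.5357, -0.2284, 0.1868]
ee_rot: [-3.141, -0.0, 1.385]
wrist_force: [-0.6, -0.3, -3.1]
width: 0.007
```

Request:
arm_command(plan=[0, 0, 0.2, 0, 0, 0, 1, 0, 0, 0, 0, 0, 0, 1, 0, 0, 0, 0, 0, 0, 1])

```text
time: 14.65
tool_pos: [0.5359, -0.2287, 0.1854]
ee_rot: [3.141, 0.001, 1.385]
wrist_force: [-0.1, -1.1, -1.6]
width: 0.0069
```

Request:
arm_command(plan=[0, 0, 0.15, 0, 0, 0, 1, 0, 0, 0, 0, 0, 0, 1, 0, 0, 0, 0, 0, 0, 1])

```text
time: 15.02
tool_pos: [0.536, -0.2289, 0.1841]
ee_rot: [3.14, 0.001, 1.385]
wrist_force: [-0.7, -2.5, 1.7]
width: 0.0069
```

Contact has come at the expected height, 0.184. A −y side force shows the hook bearing on the crook's side, so I'll ease 2–3 mm toward −y.

Request:
arm_command(plan=[-0.2, 0, 0, 0, 0, 0, 1, 0, 0, 0, 0, 0, 0, 1, 0, 0, 0, 0, 0, 0, 1])

```text
time: 15.4
tool_pos: [0.5354, -0.2305, 0.1831]
ee_rot: [-3.141, 0.0, 1.385]
wrist_force: [1.1, -2.0, -0.9]
width: 0.0068
```

Request:
arm_command(plan=[-0.15, 0, 0.05, 0, 0, 0, 1, 0, 0, 0, 0, 0, 0, 1, 0, 0, 0, 0, 0, 0, 1])

```text
time: 15.78
tool_pos: [0.5351, -0.2313, 0.1828]
ee_rot: [-3.141, -0.001, 1.386]
wrist_force: [0.6, 1.9, -1.9]
width: 0.0071
```

```bash
python3 go.py .5351 -.2272 .185 3.14159 0 1.385; python3 - <<'E'
from h import *
s=cam("scene");crop(s,"s9.png",190,165,280,265,7)
E
```

```text
t 15.775 pos [ 0.5351 -0.2313  0.1828] rot [-3.1413e+00 -1.0000e-03  1.3859e+00] F [ 0.6  1.9 -1.9] w 0.0071
turn deg (tool) [-0.02 -0.06  0.05]
shift cm if before turn [ 0.4  -0.08 -0.22]  if after turn [ 0.4  -0.08 -0.22]
```

View pics/s9.png

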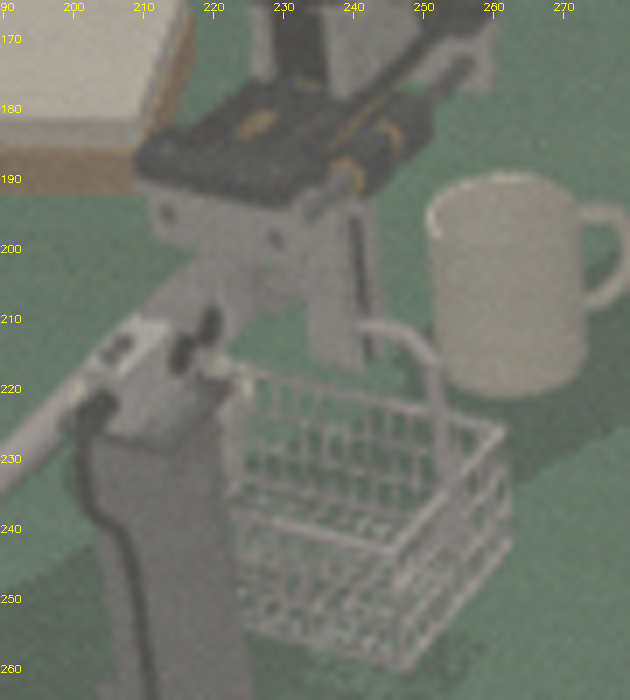

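The side force has flipped sign, so the hook is inside the crook flat. I'll back off about half a mm, settle, and open.

Request:
arm_command(plan=[0.07, 0, 0.1, 0, 0, 0, 1, 0, 0, 0, 0, 0, 0, 1, 0, 0, 0, 0, 0, 0, 1])

```text
time: 16.2
tool_pos: [0.5352, -0.2314, 0.1823]
ee_rot: [3.141, 0.0, 1.385]
wrist_force: [0.7, -0.6, 0.6]
width: 0.007
```

Request:
arm_command(plan=[0, 0, 0, 0, 0, 0, 0.8, 0, 0, 0, 0, 0, 0, 0.7, 0, 0, 0, 0, 0, 0, 0.6, 0, 0, 0, 0, 0, 0, 0.6, 0, 0, 0, 0, 0, 0, 0.6, 0, 0, 0, 0, 0, 0, 0.6])

```text
time: 16.95
tool_pos: [0.5352, -0.2311, 0.182]
ee_rot: [-3.142, -0.0, 1.385]
wrist_force: [0.3, 0.3, 0.6]
width: 0.0375
```

```bash
python3 go.py .5351 -.2272 .185 3.14159 0 1.385; python3 - <<'E'
from h import *
s=cam("scene");crop(s,"s10.png",190,165,280,265,7)
E
```

```text
t 16.95 pos [ 0.5352 -0.2311  0.182 ] rot [-3.1416e+00 -1.0000e-04  1.3855e+00] F [0.3 0.3 0.6] w 0.0375
turn deg (tool) [-0.   -0.01  0.03]
shift cm if before turn [ 0.38 -0.09 -0.3 ]  if after turn [ 0.38 -0.09 -0.3 ]
```

View pics/s10.png

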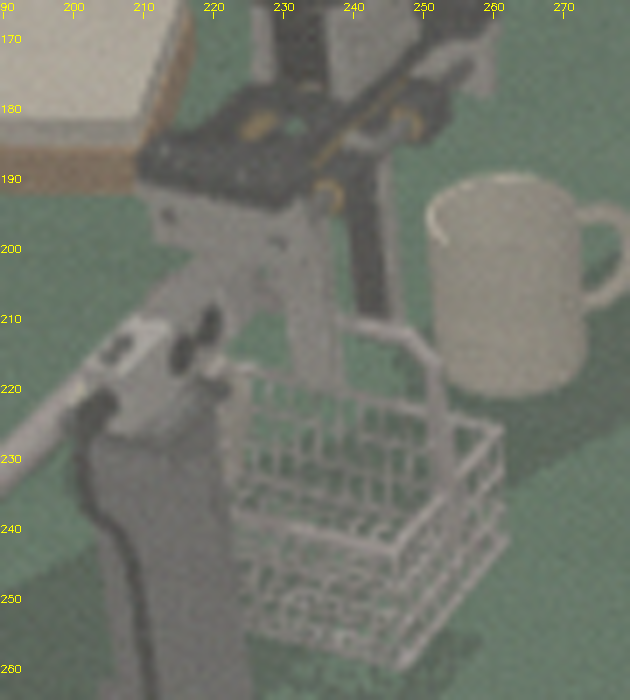

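The basket is released and hanging, with its front corner at (248,258), and the forces are near zero. I'll retreat straight up.

Request:
arm_command(plan=[0, 0, -0.5, 0, 0, 0, 0.6, 0, 0, -1, 0, 0, 0, 0.6, 0, 0, -2, 0, 0, 0, 0.6, 0, 0, -3, 0, 0, 0, 0.6, 0, 0, -4, 0, 0, 0, 0.6, 0, 0, -2.5, 0, 0, 0, 0.6, 0, 0, 0, 0, 0, 0, 0.6])

```text
time: 17.88
tool_pos: [0.5361, -0.2316, 0.3157]
ee_rot: [3.135, 0.002, 1.385]
wrist_force: [0.2, 1.1, 0.1]
width: 0.0378
```

```bash
python3 go.py .5 -.1 .31 3.14159 0 1.385; python3 - <<'E'
from h import *
s=cam("scene");crop(s,"s11.png",190,165,280,265,7)
E
```

```text
t 17.875 pos [ 0.5361 -0.2316  0.3157] rot [3.1351e+00 2.0000e-03 1.3855e+00] F [0.2 1.1 0.1] w 0.0378
turn deg (tool) [0.37 0.12 0.03]
shift cm if before turn [12.27 -5.98  0.5 ]  if after turn [12.27 -5.98  0.57]
```

View pics/s11.png

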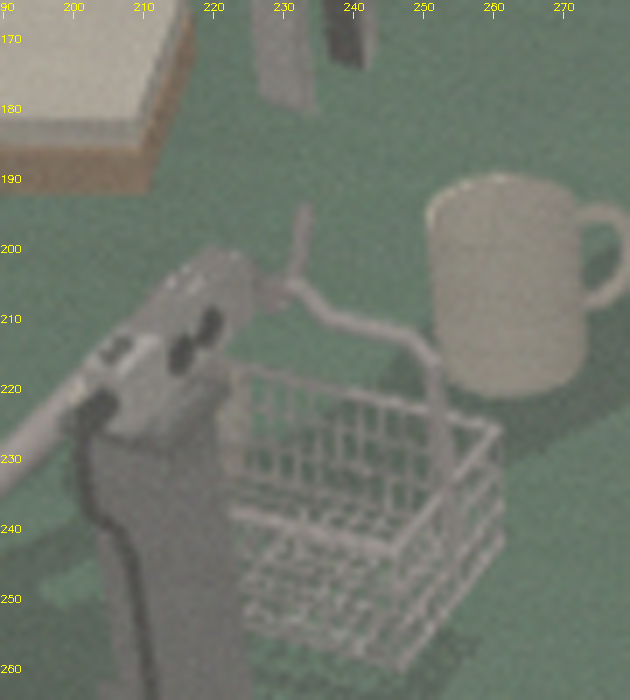

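The basket is hanging on the hook, with the crook on the seat at (231,205) and the tip standing at (233,195). I'll turn the tool for the key (jaw axis along the indicator's y) while closing the fingers.

Request:
arm_command(plan=[0, 0, 0, 0, 0, 9.4, 1, 0, 0, 0, 0, 0, 9.4, 1, 0, 0, 0, 0, 0, 9.4, 1, 0, 0, 0, 0, 0, 9.4, 1, 0, 0, 0, 0, 0, 9.4, 1, 0, 0, 0, 0, 0, 9.4, 1, 0, 0, 0, 0, 0, 9.4, 1, 0, 0, 0, 0, 0, 9.4, 1])

```text
time: 18.92
tool_pos: [0.5347, -0.2308, 0.3096]
ee_rot: [-3.139, 0.003, 0.068]
wrist_force: [-0.6, 0.3, 0.1]
width: 0.0003
```

```bash
python3 - <<'E'
from go import *
k=np.array([.6107,.205,.052]); y=.07
n=np.array([-np.sin(.4)*np.cos(y),-np.sin(.4)*np.sin(y),np.cos(.4)])
p=k+n*(.008+.06); print(p)
o=robot.get_obs(); print(o['joint_positions'])
delta([p[0],p[1],o['tool_pos'][2]],[np.pi,0,y])
delta(p,[np.pi,-.4,y])
E
```

```text
[0.5842844  0.20314788 0.11463215]
[-5.04928081e-01  1.66285543e-01  1.09402052e+00  1.15300525e-04
  1.88522750e+00  9.98290311e-01]
t 18.925 pos [ 0.5347 -0.2308  0.3096] rot [-3.1394  0.0033  0.0676] F [-0.6  0.3  0.1] w 0.0003
turn deg (tool) [-0.13  0.19 -0.14]
shift cm if before turn [  7.88 -42.96   0.07]  if after turn [  7.98 -42.94  -0.  ]
t 18.925 pos [ 0.5347 -0.2308  0.3096] rot [-3.1394  0.0033  0.0676] F [-0.6  0.3  0.1] w 0.0003
turn deg (tool) [-0.1  23.1  -0.16]
shift cm if before turn [  7.94 -42.92  19.57]  if after turn [ -0.24 -42.94  21.07]
```

Request:
arm_command(plan=[0.6, -3.4, 0, 0, 0, 0, 1, 1.1, -5.8, 0, 0, 0, 0, 1, 1.1, -5.8, 0, 0, 0, 0, 1, 1.1, -5.8, 0, 0, 0, 0, 1, 1.1, -5.8, 0, 0, 0, 0, 1, 1.1, -5.8, 0, 0, 0, 0, 1, 1.1, -5.8, 0, 0, 0, 0, 1, 0.8, -4.8, 0, 0, 0, 0, 1])

```text
time: 19.92
tool_pos: [0.583, 0.2057, 0.3095]
ee_rot: [3.141, 0.004, 0.074]
wrist_force: [-0.4, -0.2, 0.3]
width: 0.0005
```

Request:
arm_command(plan=[0, 0, 0, 0, 7.7, 0, 1, 0, 0, 0, 0, 7.7, 0, 1, 0, 0, 0, 0, 7.7, 0, 1, 0, 0, 0, 0, 0, 0, 1, 0, 0, 0, 0, 0, 0, 1])

```text
time: 20.55
tool_pos: [0.584, 0.2035, 0.3117]
ee_rot: [3.142, -0.402, 0.073]
wrist_force: [1.1, 0.0, 0.1]
width: 0.0003
```

```bash
python3 - <<'E'
from go import *
k=np.array([.6107,.205,.052]); y=.07
n=np.array([-np.sin(.4)*np.cos(y),-np.sin(.4)*np.sin(y),np.cos(.4)])
delta(k+n*(.008+.06),[np.pi,-.4,y])
s=cam("scene"); crop(s,"s12.png",340,180,460,340,5)
crop(s,"s12b.png",190,165,280,265,6)
E
```

```text
t 20.55 pos [0.584  0.2035 0.3117] rot [ 3.1416 -0.4016  0.0729] F [1.1 0.  0.1] w 0.0003
turn deg (tool) [-0.06 -0.09  0.15]
shift cm if before turn [-7.68  0.04 18.15]  if after turn [-7.65  0.04 18.16]
```

View pics/s12.png

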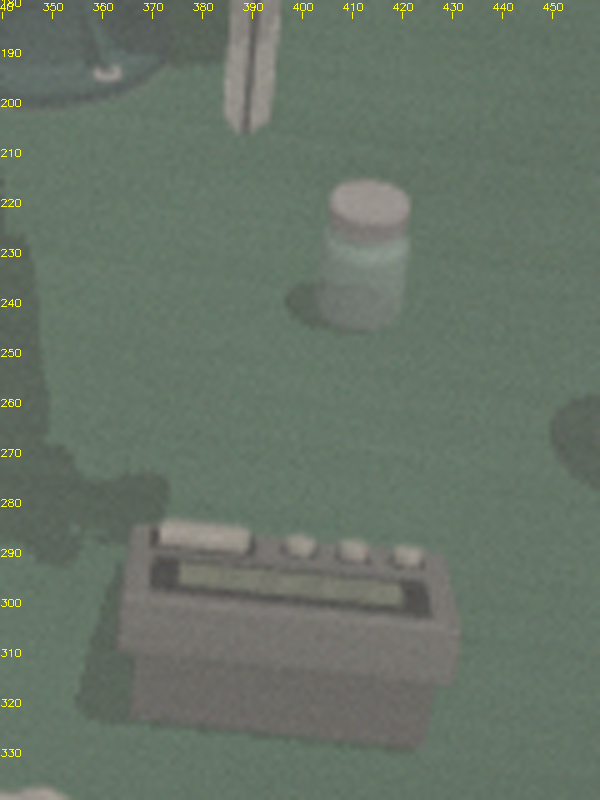

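View pics/s12b.png

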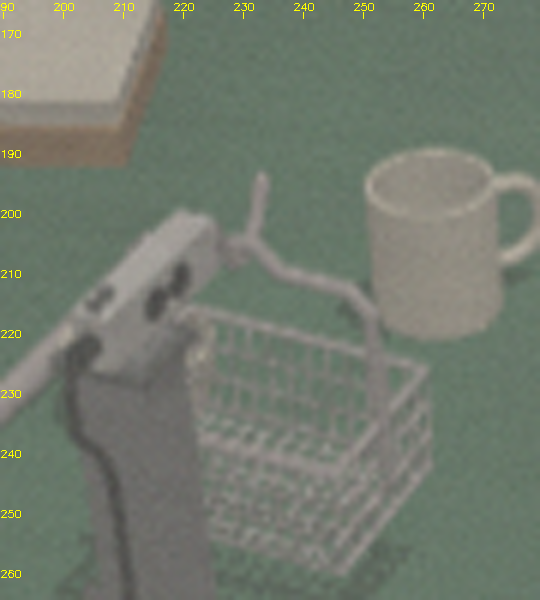

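The basket hangs unchanged. The closed fingertips are at (388,206) and the tare key is at (380,287). Down to 60 mm off the key.

Request:
arm_command(plan=[-1.5, 0, 3.6, 0, 0, 0, 1, -1.6, 0, 3.6, 0, 0, 0, 1, -1.6, 0, 3.7, 0, 0, 0, 1, -1.5, 0, 3.6, 0, 0, 0, 1, -1.5, 0, 3.6, 0, 0, 0, 1, 0, 0, 0, 0, 0, 0, 1, 0, 0, 0, 0, 0, 0, 1])

```text
time: 21.48
tool_pos: [0.5859, 0.2038, 0.1175]
ee_rot: [-3.141, -0.406, 0.072]
wrist_force: [0.3, -0.7, 0.5]
width: 0.0005
```

```bash
cat > k.py <<'E'
from go import *
import sys
h=float(sys.argv[1]);tag=sys.argv[2]
k=np.array([.6107,.205,.052]); y=.07
n=np.array([-np.sin(.4)*np.cos(y),-np.sin(.4)*np.sin(y),np.cos(.4)])
delta(k+n*(.008+h),[np.pi,-.4,y])
s=cam("scene"); crop(s,"s%s.png"%tag,350,240,440,330,7)
t=cam("top"); crop(t,"t%s.png"%tag,165,160,275,240,7)
E
python3 k.py .06 13
```

```text
t 21.475 pos [0.5859 0.2038 0.1175] rot [-3.1409 -0.406   0.0722] F [ 0.3 -0.7  0.5] w 0.0005
turn deg (tool) [-0.09 -0.34  0.12]
shift cm if before turn [-0.26  0.05  0.19]  if after turn [-0.26  0.05  0.2 ]
```

View pics/s13.png

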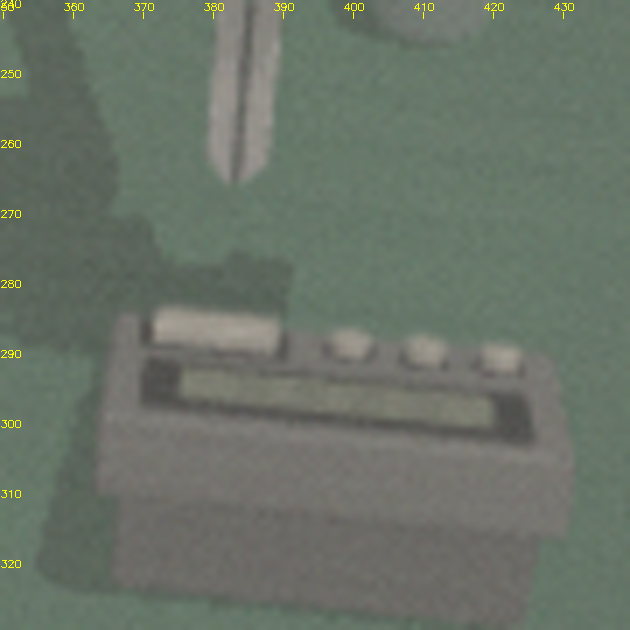

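View pics/t13.png

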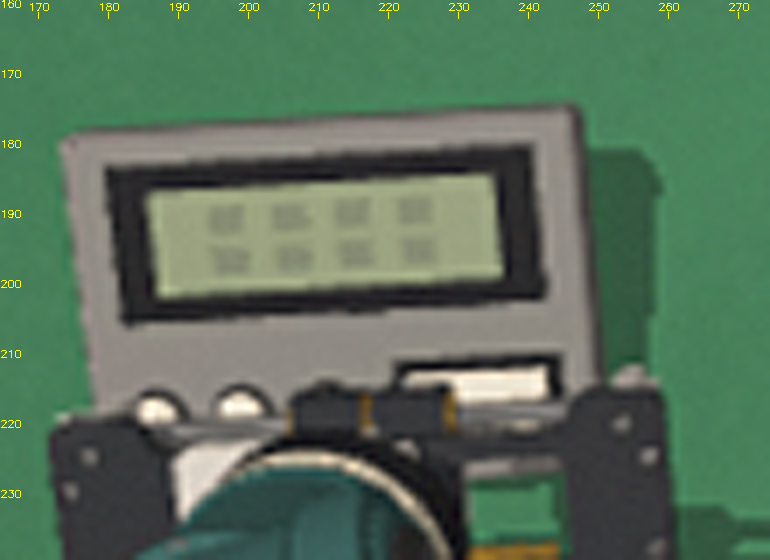

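The fingertips, at (383,265), are above the key at (380,287) and well clear of the first round key at (399,289). Approaching along the key's axis to 6 mm off.

Request:
arm_command(plan=[-0.25, 0, 1.5, 0, 0, 0, 1, 0, 0, 2, 0, 0, 0, 1, 0, 0, 1.5, 0, 0, 0, 1, 0, 0, 0.6, 0, 0, 0, 1, 0, 0, 0, 0, 0, 0, 1, 0, 0, 0, 0, 0, 0, 1])

```text
time: 22.32
tool_pos: [0.6039, 0.2052, 0.0637]
ee_rot: [-3.141, -0.405, 0.073]
wrist_force: [-0.1, -0.4, 0.3]
width: 0.0004
```

```bash
python3 k.py .006 14; python3 -c "
from go import *
o=robot.get_obs();R=Ro.from_euler('xyz',o['ee_rot']); print(proj(cam('scene'),o['tool_pos']+R.apply([0,0,.008])))"
```

```text
t 22.325 pos [0.6039 0.2052 0.0637] rot [-3.1412 -0.4045  0.0729] F [-0.1 -0.4  0.3] w 0.0004
turn deg (tool) [-0.09 -0.26  0.15]
shift cm if before turn [ 0.17  0.07 -0.06]  if after turn [ 0.17  0.07 -0.06]
[[381.5328188  283.79856319]]
```

View pics/s14.png

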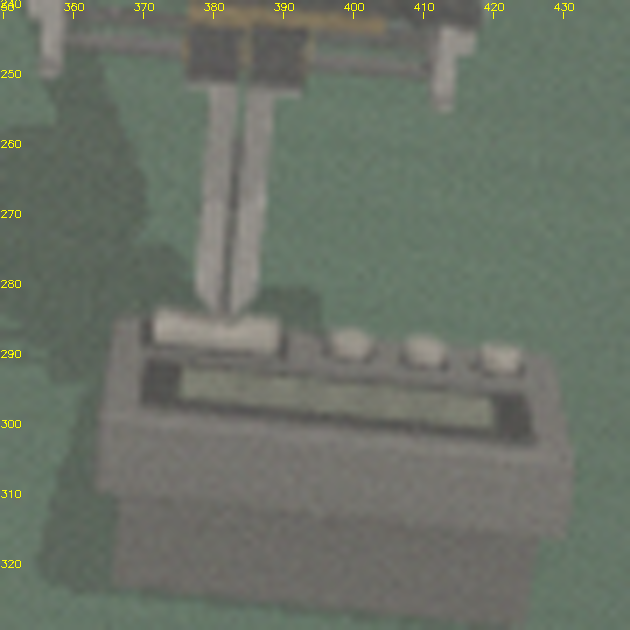

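View pics/t14.png

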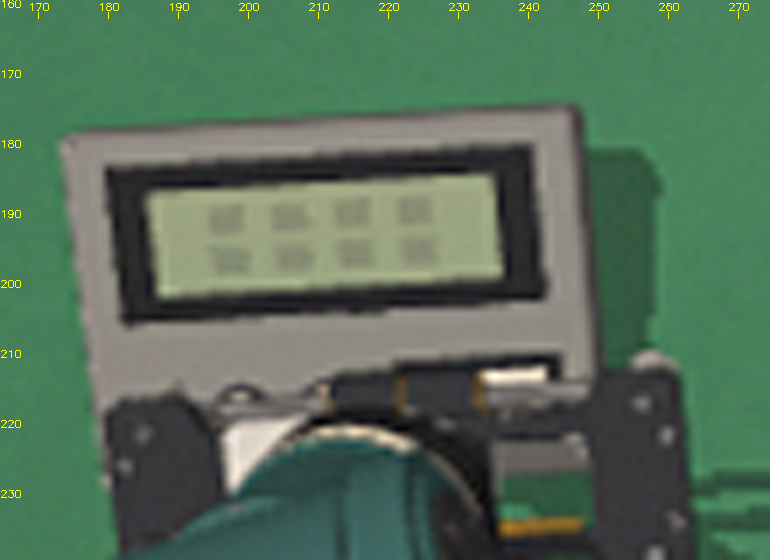

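The fingertip, at (382,284), sits over the middle of the tare key, and the projection agrees. I'll press in small steps.

Request:
arm_command(plan=[0.1, 0, 0.2, 0, 0, 0, 1, 0, 0, 0.2, 0, 0, 0, 1, 0, 0, 0.2, 0, 0, 0, 1, 0, 0, 0, 0, 0, 0, 1])

```text
time: 22.98
tool_pos: [0.6069, 0.2053, 0.0581]
ee_rot: [-3.141, -0.404, 0.073]
wrist_force: [-2.8, 0.2, 2.6]
width: 0.0006
```

Request:
arm_command(plan=[0, 0, 0.2, 0, 0, 0, 1, 0, 0, 0, 0, 0, 0, 1, 0, 0, 0, 0, 0, 0, 1])

```text
time: 23.35
tool_pos: [0.6077, 0.2053, 0.0562]
ee_rot: [-3.141, -0.404, 0.073]
wrist_force: [-3.5, -1.4, 4.2]
width: 0.0006
```

Request:
arm_command(plan=[0, 0, 0.2, 0, 0, 0, 1, 0, 0, 0, 0, 0, 0, 1, 0, 0, 0, 0, 0, 0, 1])

```text
time: 23.72
tool_pos: [0.6082, 0.2054, 0.055]
ee_rot: [-3.141, -0.403, 0.073]
wrist_force: [-5.7, -2.0, 9.0]
width: 0.0003
```

Request:
arm_command(plan=[0, 0, 0.2, 0, 0, 0, 1, 0, 0, 0, 0, 0, 0, 1, 0, 0, 0, 0, 0, 0, 1])

```text
time: 24.1
tool_pos: [0.6084, 0.2054, 0.0549]
ee_rot: [3.141, -0.403, 0.073]
wrist_force: [-15.2, -2.5, 18.6]
width: 0.0005
```

```bash
python3 k.py -.005 15
```

```text
t 24.1 pos [0.6084 0.2054 0.0549] rot [ 3.1414 -0.4029  0.073 ] F [-15.2  -2.5  18.6] w 0.0005
turn deg (tool) [-0.06 -0.17  0.16]
shift cm if before turn [0.1  0.06 0.05]  if after turn [0.1  0.06 0.05]
```

View pics/s15.png

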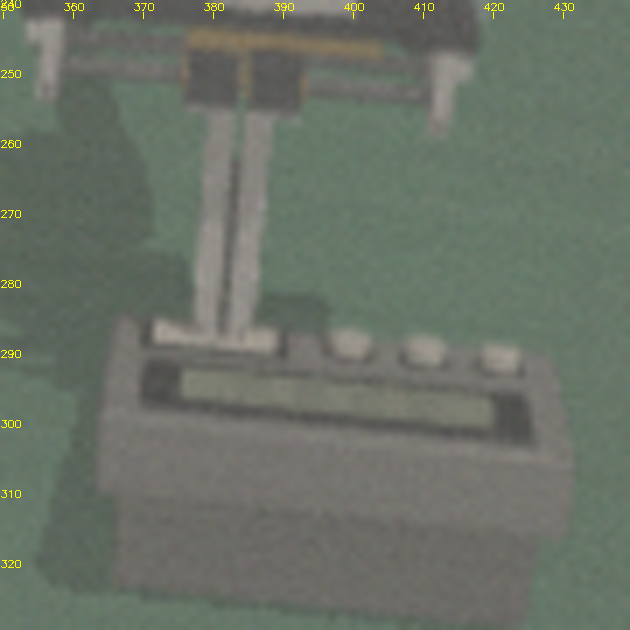

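A stiff stop: force rose from 10 to 24 N over about 0.2 mm, and the key is visibly depressed at (380,287). Holding.

Request:
arm_command(plan=[0, 0, 0, 0, 0, 0, 1, 0, 0, 0, 0, 0, 0, 1, 0, 0, 0, 0, 0, 0, 1, 0, 0, 0, 0, 0, 0, 1, 0, 0, 0, 0, 0, 0, 1, 0, 0, 0, 0, 0, 0, 1, 0, 0, 0, 0, 0, 0, 1, 0, 0, 0, 0, 0, 0, 1])

```text
time: 25.2
tool_pos: [0.6084, 0.2054, 0.0549]
ee_rot: [3.141, -0.403, 0.073]
wrist_force: [-15.2, -2.1, 18.3]
width: 0.0004
```

Request:
arm_command(plan=[0, 0, 0, 0, 0, 0, 1, 0, 0, 0, 0, 0, 0, 1, 0, 0, 0, 0, 0, 0, 1, 0, 0, 0, 0, 0, 0, 1, 0, 0, 0, 0, 0, 0, 1, 0, 0, 0, 0, 0, 0, 1, 0, 0, 0, 0, 0, 0, 1, 0, 0, 0, 0, 0, 0, 1])

```text
time: 26.2
tool_pos: [0.6084, 0.2055, 0.0549]
ee_rot: [3.141, -0.403, 0.073]
wrist_force: [-15.5, -3.8, 17.2]
width: 0.0005
```

Request:
arm_command(plan=[0, 0, 0, 0, 0, 0, 1, 0, 0, 0, 0, 0, 0, 1, 0, 0, 0, 0, 0, 0, 1, 0, 0, 0, 0, 0, 0, 1, 0, 0, 0, 0, 0, 0, 1, 0, 0, 0, 0, 0, 0, 1, 0, 0, 0, 0, 0, 0, 1, 0, 0, 0, 0, 0, 0, 1])

```text
time: 27.2
tool_pos: [0.6084, 0.2054, 0.0549]
ee_rot: [3.141, -0.403, 0.073]
wrist_force: [-15.1, -3.2, 18.3]
width: 0.0006
```

```bash
python3 k.py -.005 16; python3 -c "
from h import *
s=cam('scene');cv2.imwrite('pics/s17.png',s['pixels'][:,:,::-1]);crop(s,'s17b.png',190,165,280,265,6)"
```

```text
t 27.2 pos [0.6084 0.2054 0.0549] rot [ 3.1414 -0.403   0.073 ] F [-15.1  -3.2  18.3] w 0.0006
turn deg (tool) [-0.06 -0.17  0.16]
shift cm if before turn [0.1  0.06 0.05]  if after turn [0.1  0.06 0.05]
```

View pics/s17.png

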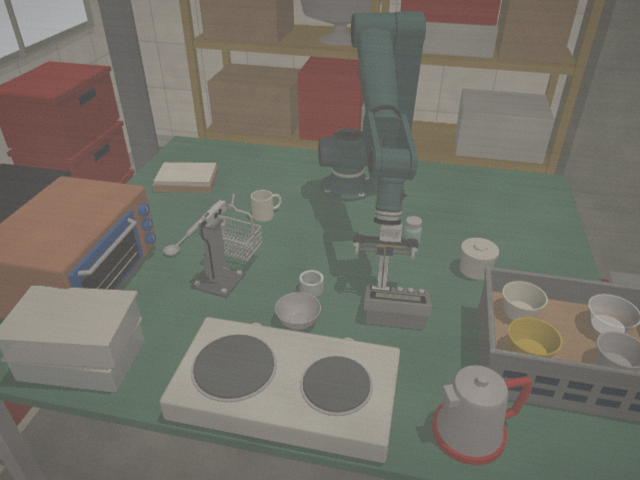

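View pics/s17b.png

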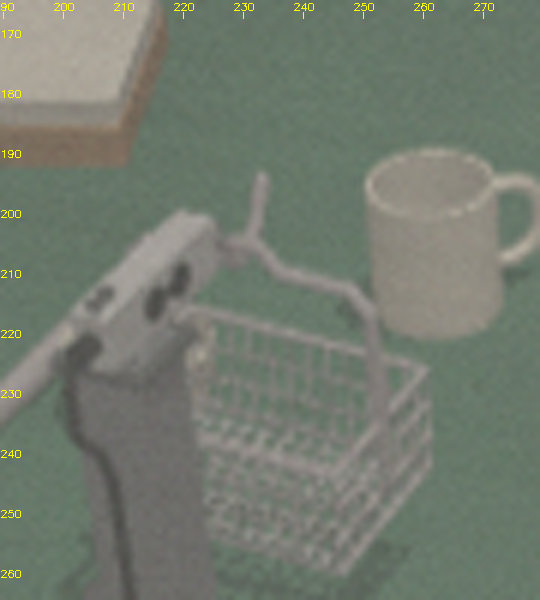

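View pics/s16.png

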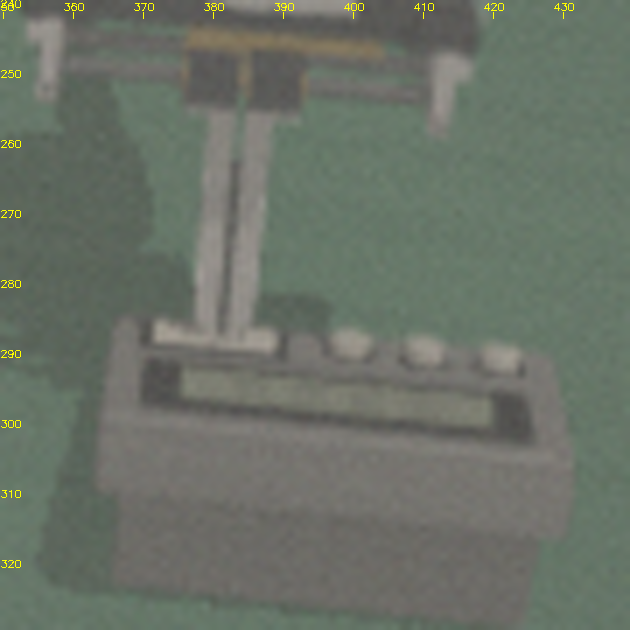

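The key is still down: 23 N along its axis with no drift over 3.1 s. The basket is hanging and its pixels haven't changed, and the other objects are in their original places. Handing in while holding the key.

```bash
python3 -c "
from bench import robot,close_job
print(close_job())"
```

```text
the job is handed in; nothing more can be done
None
```

The basket is hanging free on the scale's hook, and I handed the job in at about 27 s with the tare key still held down.

- **Hanging:** The first grip closed late and caught the bail near the fingertips. I set the basket back down, regripped deeper, slid the crook in over the hook, lowered it onto the seat and let go. The basket looked the same in pictures before and after the key press, so it was hanging still.
- **Tare key:** I pressed along the key's axis with closed fingers until it hit its stop. Force jumped from about 10 to 24 N over about 0.2 mm. It then held at about 23 N without drift for 3.1 s. The key's travel was not read directly; the stop is judged from the force jump and the picture.
- **Other checks:** In the last pictures the three round keys are up and the other objects look to be where they started.
- **Small disagreements:** Single-camera fits put the basket about 4–6 mm away from where the jaws held it. The hook met the side of the crook at first, so I moved it about 3 mm toward −y before releasing.

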